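# Index the setter's plate and lock it

## Task

Turn the round index plate by pushing its upright posts until its rim notch comes to the spring bolt and the bolt drops into it; stop as soon as it catches and do not force it. Then slide the brass keeper fully across behind the bolt, gently, so that the plate stays locked, and let go.

Things in the scene. Friction and masses are not known exactly. Their poses are not given: they have to be found in the camera images.
- index_stand: Fixed dark steel stand on the bench: round foot 132 mm across, 8 mm thick, with a flat arm 96 mm wide along its +x. Origin: on the vertical spindle axis at bench height; z up. The spindle's cap, 32 mm across, top 32 mm above the bench, keeps the plate from being lifted off.
- stand_end (a point): Middle of the arm's outer end, 136 mm out along the stand's +x. On the arm stands the fixed bolt housing, 80 to 123 mm out, 26 mm high, its bolt 9 mm wide pointing at the spindle. It was clamped by hand: the bolt's line from the spindle is only roughly the stand's +x, up to 6 degrees to either side, not measured. With the bolt in the notch it is the plate's +x (within 2 degrees).
- index_plate: Loose aluminium plate, 120 mm across, 14 mm thick, about 0.3 kg, on the spindle with 1 mm slack, turns either way. Origin: centre of its underside, 8 mm above the bench; z up. Oiled: pushing a post takes about 1 to 5 N; once the bolt is in, the plate stops hard. More than 25 N of push or squeeze on plate or posts spoils it.
- notch (a point): The plate's only rim notch, at mid-mouth on the rim, 60 mm from the centre along the plate's +x, 15 mm above the bench. 13 mm wide at the rim, 11 mm at its floor, 12 mm deep, cut through the whole thickness.
- post (a point): Top of one of the plate's four upright round steel posts, 44 mm above the bench; they are 8 mm thick, 22 mm tall, 50 mm from the plate's centre, at 45 (this one), 135, 225 and 315 degrees from its +x, anticlockwise from above.
- bolt (a joint): Travel of the spring bolt towards the spindle, m; a spring of about 5 N presses it on. About 0 to 0.003 while its nose rides on the plate's rim, about 0.0105 when fully dropped into the notch, which it does by itself when the notch comes to it.
- keeper (a joint): Travel of the brass keeper, m: 0 to 0.004 at first, 0.020 fully across at a hard stop. Slides behind the bolt, square to its line, towards that line turned 90 degrees anticlockwise from above. Upright tab 10 mm (along bolt) x 8 mm, 20 to 49 mm above bench; its centre is 112 mm from the spindle along the line and 24 mm minus the travel back from it. Takes about 3 N; over 25 N damages it.
Things that resemble listed ones, but are neither listed nor needed, are in the scene too. There is more than one size of the index_plate; the one meant has the size given above.

How it is judged:
On the way, in this order (a step that is already met when the one before it is completed fails the run):
1. the plate is turned until the bolt has dropped into its notch (value of joint bolt above 0.0085 m), for 0.2 s.
2. the keeper is pushed fully across behind the bolt (value of joint bolt above 0.0085 m and value of joint keeper above 0.018 m), for 0.2 s.
At the end, for the whole second after the job is handed in: The bolt sits in the plate's notch (travel over 8.5 mm), the keeper is across (over 18 of its 20 mm), and the plate lies flat on its spindle (within 4 mm and 0.04 rad) at rest (all of step 2 and angle between index_plate's own z axis and vertical below 0.04 rad and horizontal distance between index_plate and index_stand below 0.004 m and angular speed of index_plate below 0.05 rad/s); the robot touches nothing.
It fails at once if plate or posts pushed or squeezed by the gripper with more than 25 N (contact force between the fingers and index_plate above 25 N).
It fails at once if keeper, bolt or housing pushed or squeezed with more than 25 N (contact force between the fingers and bolt_housing above 25 N).
It also fails if it takes over 58 s, if anything falls off the work surface, if the arm or the gripper's body presses on something with over 40 N, if the wrist force passes 120 N, or if a joint passes its speed limit or range.

## Robot

A 6-joint arm with a two-finger parallel gripper is mounted at the origin on a cart in front of the work surface, level with it; the furniture and walls round the work are solid. World frame = base frame: x ahead of the robot, y to its left, z up, the work surface at z = 0. Lengths are in m, angles in rad, forces in N, time in s.
With the tool pointing down it reaches from about 0.375 to 0.925 m from the base axis. Payload 5.7 kg.
Tool frame: the origin (TCP) lies on the centre line of the jaws, within the pads' length; the fingertips stand 8 mm ahead of it and the grasp point (between the pads) lies 11 mm behind it; z points along the fingers, y is the direction in which the jaws open and shut (so a half turn about z gives the same grasp; the last joint's range is limited). The gripper opens to 85 mm and grips with 20 to 120 N. Pads are 22 mm wide; open, the fingers measure 114 mm over their backs; the gripper's body (76 mm by 85 mm) begins 54 mm behind the grasp point. The pads swing forward as they close: fully open they stand 13 mm farther back than shut.
Start: joints at [1.023, 0.359, 1.51, -0, 1.272, -0.115], TCP at [0.252, 0.545, 0.239] pointing down, gripper open.
Joint ranges: [-2.97, 2.97], [-1.01, 2.36], [0.21, 2.38], [-0.96, 4.11], [0.2, 2.71], [-2.98, 2.98]. Speed limits (rad/s): [2.39, 2.39, 3.14, 3.14, 3.14, 3.14].

## Interface

Orientations are given as a unit quaternion [x, y, z, w].
In Python, from workcell import r, cams, workorder gives the robot as it stands.
- The arm moves only by the tool jog_arm, never from a script. Its argument "series" is a list of rows, each an object of numbers: "dx", "dy", "dz": the shift along the tool's x, y, z in m; "spin": the turn about the tool's z in degrees. In form: [{"dx": .., "dy": .., "dz": .., "spin": ..}, ...]. A call has 1 to 20 rows; each row shifts and turns the commanded pose from where the row before left it, along the tool's axes as they then stand; what a row does not reach is not made up. A row lasts 1/10 s, in which the tool goes at most 50 mm and 8.59 degrees, less where a joint would pass 70% of its speed; a pose out of reach is approached as far as the arm can. A call with a gripper value outside its range is refused whole. "gripper" is the finger opening in m, from 0 to 0.0854, set as the call begins (left out, the last holds). The fingers move at their own pace and stop on an object; "newtons" is the grip in N (left out, the last holds). Time passes only in rows, so rows that do not move let the fingers close. It gives the time, the measured TCP pose, the force and the opening at its end, in the units of the state.
- r.state(): the state, without advancing time (a new reading comes with each control period).
- cams.capture(name): name is "side" or "top"; returns a dict with "color" (400x640x3 uint8, red, green, blue), "mtx" (3x3 intrinsics, pixels), "k1" (the pictures are not rectified: a ray, as slopes to the right and down, at radius r is drawn at 1 + k1 r^2 times it, then the intrinsics apply), "rvec" (rotation vector, rad) and "tvec" (3), from world to camera coordinates, as OpenCV has them. Camera axes: x right, y down, z forward; pixel columns grow to the right and rows downward; lengths in m; the calibration is good to about 2 mm. A picture is of the moment at which its call begins. There is no depth.
- workorder.sign_off(): hands the job in, once; it reports no verdict.
Trained networks look in the newest picture that a camera, given by its name, has taken for a name from the list of things; names that differ only in an ending like _2 or _b are one class to them, and where a whole thing is asked for, a point or a joint stands for the part that bears it (a point fixed in the world has none). Each returns a list of dicts, best first, with "p" (0 to 1); they miss things now and then, are a little off and sometimes report something else, mostly with a low value. They report only what shows in the picture. A call takes as long as a camera call. They do not tell look-alikes from the thing itself.
- cams.masks_of(query, camera): "mask" (400x640 bool, what is visible of it).
- cams.place_of(query, camera): "position" ([x, y, z] in m, in world coordinates, good to about 4 mm: a listed point, or the origin of a listed thing).
The state is a dict: "time": time; "joint_pos": joint angles; "joint_velocities": joint speeds; "joint_torque": joint torques, N m; "position": TCP position; "ee_rot": TCP orientation; "ft_force": force on the tool from outside, world axes, zero at the start; "ft_torque": the same for the moment, N m; "opening": finger opening in m.
Only numpy, scipy, OpenCV 4.12 (cv2) and the standard library are available. Lean on these libraries where they do the work, as an engineer would, in place of code of your own. Each camera call takes 0.05 s, during which the arm holds its last target. There are 200 camera calls.

## Working session

There is one attempt and no reset: what is moved stays moved. The work goes in short steps, Python scripts to look and compute and a tool call to move; the robot and the scene stay as the last step left them, time stands still between calls to the robot, and variables do not carry over. Pictures are saved under pics/ and viewed, about 8 in all and at most 12, crops included, and the job is handed in when it is done.

Besides the shell and the picture viewer there is one more tool, called after ">>>" by a JSON object that holds its "api" and its "payload", one argument or row to a line. jog_arm: Moves the arm, as the interface text tells. Its arguments: {"type":"object","properties":{"series":{"type":"array","items":{"type":"object","properties":{"dx":{"type":"number"},"dy":{"type":"number"},"dz":{"type":"number"},"spin":{"type":"number"}}}},"gripper":{"type":"number"},"newtons":{"type":"number"}},"required":["series"]}

```bash
mkdir -p pics
cat > h.py <<'E'
import numpy as np,cv2
from workcell import r,cams,workorder
def proj(c,P):
    P=np.atleast_2d(np.array(P,float)); R=cv2.Rodrigues(np.array(c["rvec"],float))[0]
    q=P@R.T+np.array(c["tvec"]).ravel(); s=q[:,:2]/q[:,2:]; s=s*(1+c["k1"]*(s**2).sum(1,keepdims=True))
    K=np.array(c["mtx"]); return s*[K[0,0],K[1,1]]+K[:2,2]
def unproj(c,uv,z):
    K=np.array(c["mtx"]); d=np.array([c["k1"],0,0,0,0],float)
    s=cv2.undistortPoints(np.array(uv,float).reshape(-1,1,2),K,d).reshape(-1,2)
    R=cv2.Rodrigues(np.array(c["rvec"],float))[0]; o=-R.T@np.array(c["tvec"]).ravel()
    v=np.c_[s,np.ones(len(s))]@R; return o+v*((z-o[2])/v[:,2])[:,None]
E
python3 - <<'E'
from h import *
for n in("top","side"):
    c=cams.capture(n); cv2.imwrite(f"pics/{n}0.png",c["color"][...,::-1])
    for q in("index_stand","stand_end","index_plate","notch","post","bolt","keeper"):
        try: print(n,q,[(round(d["p"],2),np.round(d["position"],3).tolist(),proj(c,d["position"])[0].round().tolist()) for d in cams.place_of(q,n)])
        except Exception as e: print(n,q,e)
print(r.state())
E
```

```text
top index_stand [(0.69, [0.586, 0.002, -0.0], [381.0, 208.0])]
top stand_end [(0.78, [0.631, -0.121, 0.007], [429.0, 191.0])]
top index_plate []
top notch [(0.68, [0.521, 0.38, 0.006], [234.0, 229.0]), (0.67, [0.528, -0.014, 0.017], [388.0, 229.0])]
top post [(0.82, [0.531, 0.402, 0.02], [225.0, 225.0]), (0.68, [0.565, -0.047, 0.044], [403.0, 214.0])]
top bolt it knows: index_plate, index_stand, notch, post, stand_end
top keeper it knows: index_plate, index_stand, notch, post, stand_end
side index_stand [(0.66, [0.584, 0.002, -0.002], [324.0, 264.0]), (0.15, [0.586, 0.005, 0.005], [325.0, 260.0])]
side stand_end [(0.88, [0.628, -0.124, 0.006], [354.0, 301.0])]
side index_plate [(0.79, [0.585, 0.007, 0.003], [324.0, 261.0]), (0.67, [0.497, 0.416, -0.002], [287.0, 187.0])]
side notch [(0.76, [0.533, -0.018, 0.016], [299.0, 263.0]), (0.68, [0.518, 0.373, 0.004], [294.0, 191.0])]
side post [(0.88, [0.563, -0.038, 0.037], [314.0, 259.0]), (0.69, [0.526, 0.406, 0.023], [296.0, 180.0])]
side bolt it knows: index_plate, index_stand, notch, post, stand_end
side keeper it knows: index_plate, index_stand, notch, post, stand_end
{'time': 0.6, 'joint_pos': array([ 1.02293707e+00,  3.58757855e-01,  1.51041937e+00, -3.67125060e-05,
        1.27249720e+00, -1.15162188e-01]), 'joint_velocities': array([ 6.42304983e-05, -2.76884384e-04,  1.36991709e-03, -8.62472663e-04,
       -1.84742124e-03,  7.16285805e-04]), 'joint_torque': array([ 1.08777665e-03, -5.27296293e+01, -2.78915316e+01, -2.66227362e-04,
        2.11141451e-03, -4.19335743e-05]), 'position': array([0.25162372, 0.54464368, 0.23928451]), 'ee_rot': array([ 2.14659450e-01,  9.76688957e-01, -4.43702287e-05,  3.28286415e-06]), 'ft_force': array([-0.40614488,  0.16138072,  0.98867069]), 'ft_torque': array([-0.03003182, -0.02843411,  0.01368515]), 'opening': 0.08505592164011003}
```

View pics/top0.png

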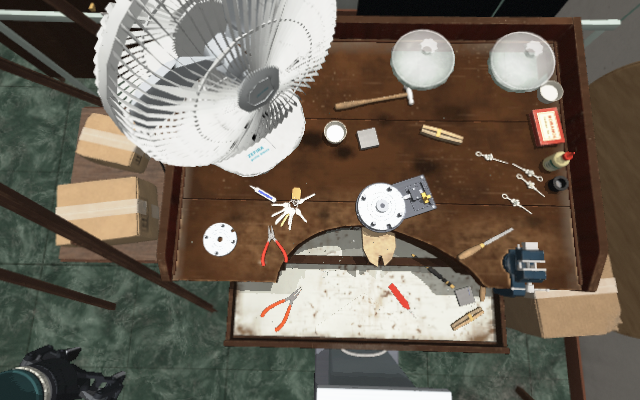

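View pics/side0.png

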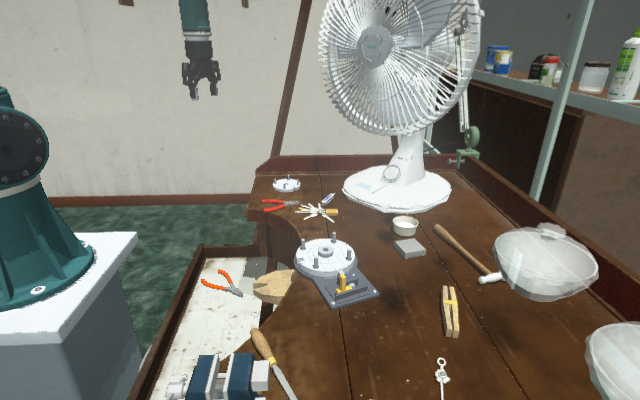

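The top picture shows the right plate on its stand near pixel (381,208), with the arm and brass keeper to the right at about (422,193). The decoy plate is at (220,238). The side view agrees, with the stand at (324,262) and the keeper at (343,285). From the poses, the notch is at about -161° and the arm at about -70.6°, so the plate needs roughly +90°.

Run:
```python
from h import *
S=np.array([.586,.003]);a=np.radians(-70.6);n=np.radians(-161)
P=lambda ang,rr,z,side=0:[S[0]+rr*np.cos(ang)-side*np.sin(ang),S[1]+rr*np.sin(ang)+side*np.cos(ang),z]
out=[]
for nm,(x0,y0,w,h) in {"top":(345,165,100,75),"side":(285,228,100,85)}.items():
    c=cams.capture(nm);im=c["color"][y0:y0+h,x0:x0+w,::-1];im=cv2.resize(im,None,fx=4,fy=4,interpolation=cv2.INTER_CUBIC)
    raw=im.copy()
    def dot(p,col,R=2):
        u=(proj(c,p)[0]-[x0,y0]+.5)*4;cv2.circle(im,tuple(int(v) for v in u),R,col,-1)
    for t in np.arange(0,2*np.pi,.1): dot(P(t,.06,.022),(0,255,0),1)
    dot(P(n,.06,.022),(0,0,255),3)
    for k in range(4): dot(P(n+np.pi/4+k*np.pi/2,.05,.044),(255,0,255))
    dot(P(a,.136,.008),(255,0,0),3);dot(P(a,.136,.008,.048),(255,0,0),3);dot(P(a,.136,.008,-.048),(255,0,0),3)
    for rr in(.107,.117):
        for s in(-.028,-.020): dot(P(a,rr,.049,s),(255,255,0))
    dot(P(a,0,.032),(0,255,255))
    out.append(np.hstack([raw,im]))
    hsv=cv2.cvtColor(c["color"],cv2.COLOR_RGB2HSV)
cv2.imwrite("pics/z.png",np.vstack(out)[:,:800] if 0 else cv2.resize(np.vstack(out),None,fx=.93,fy=.93,interpolation=cv2.INTER_AREA))
```

```text
(no output)
```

View pics/z.png

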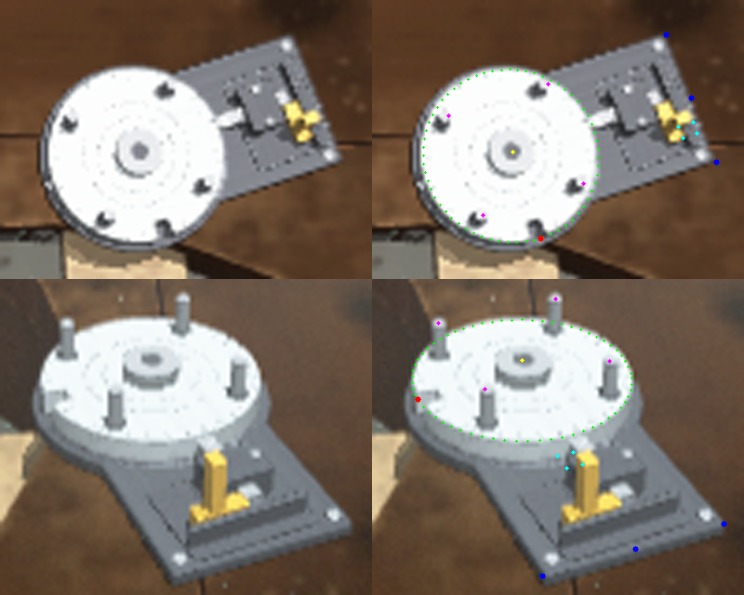

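Run:
```python
from h import *
S=np.array([.586,.003])
c=cams.capture("side");f=lambda u,v:(285+u/3.72-.5,228+(v-279)/3.72-.5)
g=lambda u,v:(345+u/3.72-.5,165+v/3.72-.5)
def pr(n,p): d=p[:2]-S;print(n,p.round(4),np.hypot(*d).round(4),np.degrees(np.arctan2(d[1],d[0])).round(1))
pr("tabtop side",unproj(c,f(215,455),.049)[0])
pr("tabbase side",unproj(c,f(213,514),.02)[0])
pr("cap side",unproj(c,f(151,359),.032)[0])
pr("bolt nose side",unproj(c,f(210,443),.018)[0])
pr("screwL",unproj(c,f(180,559),.008)[0]);pr("screwR",unproj(c,f(334,514),.008)[0])
c=cams.capture("top")
pr("cap top",unproj(c,g(140,152),.032)[0])
pr("bolt top",unproj(c,g(231,118),.018)[0])
pr("screw hi",unproj(c,g(287,46),.008)[0]);pr("screw lo",unproj(c,g(331,155),.008)[0])
for uv in((302,105),(290,107),(305,133),(317,118)): pr(uv,unproj(c,g(*uv),.03)[0]);
R=cv2.Rodrigues(np.array(c["rvec"],float))[0];print(-R.T@np.array(c["tvec"]).ravel())
```

```text
tabtop side [ 0.609  -0.1068  0.049 ] 0.1122 -78.2
tabbase side [ 0.6082 -0.1133  0.02  ] 0.1184 -79.2
cap side [0.5866 0.0045 0.032 ] 0.0016 67.4
bolt nose side [ 0.6131 -0.0545  0.018 ] 0.0635 -64.8
screwL [ 0.5914 -0.1299  0.008 ] 0.133 -87.7
screwR [ 0.669  -0.1015  0.008 ] 0.1334 -51.6
cap top [0.5863 0.0038 0.032 ] 0.0009 66.8
bolt top [ 0.6139 -0.0613  0.018 ] 0.0701 -66.5
screw hi [ 0.6684 -0.1039  0.008 ] 0.135 -52.4
screw lo [ 0.5911 -0.1319  0.008 ] 0.135 -87.8
(302, 105) [ 0.6215 -0.1071  0.03  ] 0.1157 -72.1
(290, 107) [ 0.6199 -0.0989  0.03  ] 0.1074 -71.6
(305, 133) [ 0.6021 -0.1085  0.03  ] 0.1126 -81.8
(317, 118) [ 0.6127 -0.1169  0.03  ] 0.1229 -77.5
[0.42508718 0.14664279 0.95831101]
```

>>> {"api": "jog_arm", "payload": {
  "series": [
    {"dx":0,"dy":-0.03,"dz":0},
    {"dx":-0.04,"dy":-0.02},
    {"dx":-0.05,"dy":-0.02},
    {"dx":-0.04,"dy":-0.025},
    {"dx":-0.04,"dy":-0.025}
  ],
  "gripper": 0
}}

```text
invalid input
```

The bolt line is at about -66.5° from the bolt nose and keeper tab, and the spindle is at (0.586, 0.004). The plate needs about 97° anticlockwise, so I'll push the post on the far-left side.

>>> {"api": "jog_arm", "payload": {
  "series": [
    {"dx":-0.035,"dy":-0.019,"dz":0,"spin":0},
    {"dx":-0.035,"dy":-0.019,"dz":0,"spin":0},
    {"dx":-0.035,"dy":-0.019,"dz":0,"spin":0},
    {"dx":-0.035,"dy":-0.019,"dz":0,"spin":0},
    {"dx":-0.035,"dy":-0.019,"dz":0,"spin":0},
    {"dx":-0.035,"dy":-0.019,"dz":0,"spin":0},
    {"dx":-0.035,"dy":-0.019,"dz":0,"spin":0},
    {"dx":-0.035,"dy":-0.019,"dz":0,"spin":0},
    {"dx":-0.035,"dy":-0.019,"dz":0,"spin":0},
    {"dx":-0.035,"dy":-0.019,"dz":0,"spin":0},
    {"dx":-0.035,"dy":-0.019,"dz":0,"spin":0},
    {"dx":-0.035,"dy":-0.019,"dz":0,"spin":0},
    {"dx":-0.035,"dy":-0.019,"dz":0,"spin":0},
    {"dx":-0.035,"dy":-0.019,"dz":0,"spin":0},
    {"dx":-0.035,"dy":-0.019,"dz":0,"spin":0},
    {"dx":-0.03,"dy":-0.016,"dz":0,"spin":0},
    {"dx":0,"dy":0,"dz":0,"spin":0},
    {"dx":0,"dy":0,"dz":0,"spin":0}
  ],
  "gripper": 0.0
}}

```text
time: 2.6
position: [0.6292, 0.0381, 0.2389]
ee_rot: [0.216, 0.976, 0.0, -0.0]
ft_force: [-0.7, 0.0, -0.3]
opening: -0.0002
```

>>> {"api": "jog_arm", "payload": {
  "series": [
    {"dx":0,"dy":0,"dz":0.04,"spin":0},
    {"dx":0,"dy":0,"dz":0.04,"spin":0},
    {"dx":0,"dy":0,"dz":0.04,"spin":0},
    {"dx":0,"dy":0,"dz":0.03,"spin":0},
    {"dx":0,"dy":0,"dz":0.02,"spin":0},
    {"dx":0,"dy":0,"dz":0.01,"spin":0},
    {"dx":0,"dy":0,"dz":0.01,"spin":0},
    {"dx":0,"dy":0,"dz":0.01,"spin":0},
    {"dx":0,"dy":0,"dz":0,"spin":0},
    {"dx":0,"dy":0,"dz":0,"spin":0}
  ]
}}

```text
time: 3.6
position: [0.6296, 0.0387, 0.0398]
ee_rot: [0.215, 0.977, 0.0, 0.0]
ft_force: [0.1, 0.2, 0.6]
opening: 0.0001
```

Run:
```python
from h import *
print(r.state()["position"],r.state()["ft_force"])
out=[]
for nm,(x0,y0) in {"top":(335,160),"side":(275,215)}.items():
    c=cams.capture(nm);out.append(cv2.resize(c["color"][y0:y0+90,x0:x0+115,::-1],None,fx=3.4,fy=3.4,interpolation=cv2.INTER_CUBIC))
cv2.imwrite("pics/a.png",np.hstack(out))
```

```text
[0.62957869 0.03865846 0.03983888] [0.08323162 0.24918615 0.64414145]
```

View pics/a.png

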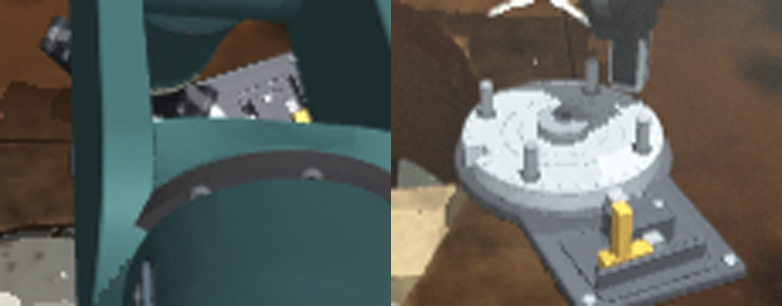

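>>> {"api": "jog_arm", "payload": {
  "series": [
    {"dx":0.004,"dy":0,"dz":0.002,"spin":0},
    {"dx":0.002,"dy":0,"dz":0,"spin":0},
    {"dx":0.002,"dy":0,"dz":0,"spin":0},
    {"dx":0.0017,"dy":0.0005,"dz":0,"spin":-2},
    {"dx":0.0017,"dy":0.0005,"dz":0,"spin":-2},
    {"dx":0.0026,"dy":0.0007,"dz":0,"spin":-3},
    {"dx":0.0035,"dy":0.0009,"dz":0,"spin":-4},
    {"dx":0.0035,"dy":0.0009,"dz":0,"spin":-4},
    {"dx":0.0035,"dy":0.0009,"dz":0,"spin":-4},
    {"dx":0.0035,"dy":0.0009,"dz":0,"spin":-4},
    {"dx":0.0035,"dy":0.0009,"dz":0,"spin":-4},
    {"dx":0.0035,"dy":0.0009,"dz":0,"spin":-4},
    {"dx":0.0035,"dy":0.0009,"dz":0,"spin":-4},
    {"dx":0.0035,"dy":0.0009,"dz":0,"spin":-4},
    {"dx":0,"dy":0,"dz":0,"spin":0}
  ]
}}

```text
time: 5.2
position: [0.5904, 0.0551, 0.0377]
ee_rot: [-0.124, 0.992, 0.0, 0.001]
ft_force: [0.8, 1.1, 0.6]
opening: -0.0003
```

```bash
cat > look.py <<'E'
from h import *
import sys
s=r.state();q=s["ee_rot"];C=np.array([.586,.004]);p=s["position"]
b=2*np.arctan2(q[1],q[0]); th=np.degrees(b)-90  # tool y angle
d=p[:2]-C; a=np.radians(th);print("yang",th%180,"pos",p.round(4),"r,t",d@[np.cos(a),np.sin(a)],d@[-np.sin(a),np.cos(a)],"F",s["ft_force"].round(1),"q6",s["joint_pos"][5])
c=cams.capture("side")
for n in("notch","post"):
  for m in cams.place_of(n,"side"):
    v=np.array(m["position"])[:2]-C
    print(n,round(m["p"],2),np.round(m["position"],3),np.hypot(*v).round(3),np.degrees(np.arctan2(v[1],v[0])).round(1))
cv2.imwrite(sys.argv[1],cv2.resize(c["color"][215:315,275:395,::-1],None,fx=5,fy=5,interpolation=cv2.INTER_CUBIC))
E
python3 look.py pics/b.png
```

```text
yang 104.23320397106991 pos [0.5904 0.0551 0.0377] r,t 0.04843005442983157 -0.016842787295803626 F [0.8 1.1 0.6] q6 -1.8430333710568263
notch 0.91 [ 0.557 -0.05   0.014] 0.061 -118.1
notch 0.64 [0.52  0.378 0.002] 0.38 100.0
post 0.86 [ 0.594 -0.044  0.04 ] 0.049 -80.3
```

View pics/b.png

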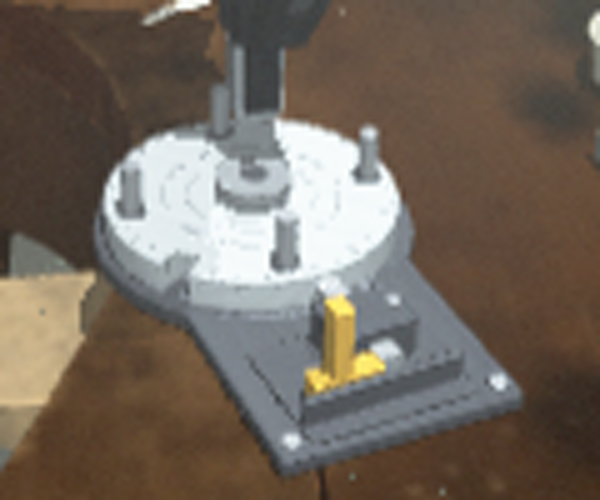

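The side view shows the plate following the finger. The notch is now at about (180,265) and the bolt nose at (328,290). Next I'll do another 40° and then slow down.

>>> {"api": "jog_arm", "payload": {
  "series": [
    {"dx":0.0035,"dy":0.001,"dz":0,"spin":-4},
    {"dx":0.0035,"dy":0.001,"dz":0,"spin":-4},
    {"dx":0.0035,"dy":0.001,"dz":0,"spin":-4},
    {"dx":0.0035,"dy":0.001,"dz":0,"spin":-4},
    {"dx":0.0035,"dy":0.001,"dz":0,"spin":-4},
    {"dx":0.0035,"dy":0.001,"dz":0,"spin":-4},
    {"dx":0.0035,"dy":0.001,"dz":0,"spin":-4},
    {"dx":0.0035,"dy":0.001,"dz":0,"spin":-4},
    {"dx":0.0035,"dy":0.001,"dz":0,"spin":-4},
    {"dx":0.0018,"dy":0.0005,"dz":0,"spin":-2},
    {"dx":0,"dy":0,"dz":0,"spin":0}
  ]
}}

```text
time: 6.45
position: [0.557, 0.0457, 0.0373]
ee_rot: [-0.44, 0.898, 0.0, -0.0]
ft_force: [0.3, 1.9, 0.0]
opening: 0.0
```

```bash
python3 look.py pics/c.png
```

```text
yang 142.1464861269683 pos [0.557  0.0457 0.0373] r,t 0.048460349668817286 -0.015152438297400225 F [0.3 1.9 0. ] q6 -2.5225709537301224
notch 0.83 [ 0.597 -0.056  0.013] 0.06 -79.6
notch 0.71 [0.52  0.378 0.003] 0.38 100.0
post 0.64 [ 0.622 -0.026  0.038] 0.046 -39.9
post 0.58 [0.531 0.408 0.025] 0.408 97.8
```

View pics/c.png

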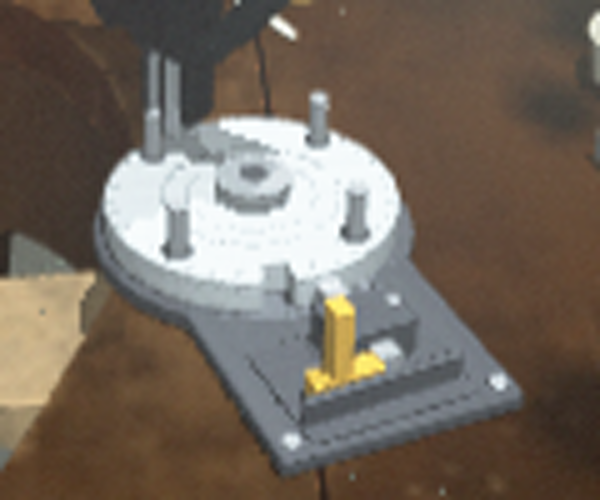

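The notch is at about (278,280), roughly 13–16° short of the bolt at (328,290).

>>> {"api": "jog_arm", "payload": {
  "series": [
    {"dx":0.0017,"dy":0.0005,"dz":0,"spin":-2},
    {"dx":0.0017,"dy":0.0005,"dz":0,"spin":-2},
    {"dx":0.0017,"dy":0.0005,"dz":0,"spin":-2},
    {"dx":0.0017,"dy":0.0005,"dz":0,"spin":-2},
    {"dx":0.0009,"dy":0.0003,"dz":0,"spin":-1},
    {"dx":0,"dy":0,"dz":0,"spin":0}
  ]
}}

```text
time: 7.2
position: [0.5509, 0.0406, 0.0372]
ee_rot: [-0.509, 0.861, -0.0, -0.0]
ft_force: [1.1, 0.9, 0.8]
opening: 0.0003
```

```bash
python3 look.py pics/d.png
```

```text
yang 151.1653897452952 pos [0.5509 0.0406 0.0372] r,t 0.0484253160216487 -0.015124409151983985 F [1.1 0.9 0.8] q6 -2.6895145058226095
notch 0.93 [ 0.607 -0.056  0.017] 0.064 -70.4
notch 0.74 [0.521 0.376 0.001] 0.378 99.9
post 0.88 [ 0.628 -0.019  0.038] 0.048 -29.1
post 0.51 [0.528 0.407 0.026] 0.407 98.2
```

View pics/d.png

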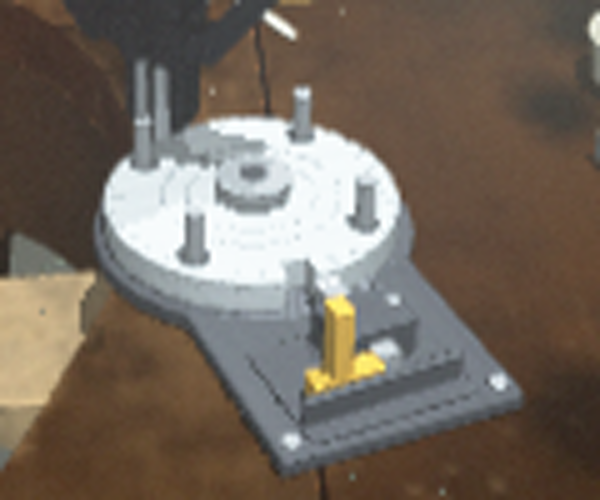

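The notch is at (300,275), about 5–6° short. I'll go in small steps from here and watch the force.

>>> {"api": "jog_arm", "payload": {
  "series": [
    {"dx":0.0009,"dy":0.0003,"dz":0,"spin":-1},
    {"dx":0.0009,"dy":0.0003,"dz":0,"spin":-1},
    {"dx":0.0009,"dy":0.0003,"dz":0,"spin":-1},
    {"dx":0,"dy":0,"dz":0,"spin":0}
  ]
}}

```text
time: 7.75
position: [0.5484, 0.0385, 0.0372]
ee_rot: [-0.532, 0.847, 0.0, -0.0]
ft_force: [-0.7, 0.4, -0.3]
opening: 0.0001
```

>>> {"api": "jog_arm", "payload": {
  "series": [
    {"dx":0.0005,"dy":0.0001,"dz":0,"spin":-0.5},
    {"dx":0.0005,"dy":0.0001,"dz":0,"spin":-0.5},
    {"dx":0,"dy":0,"dz":0,"spin":0}
  ]
}}

```text
time: 8.05
position: [0.5482, 0.0378, 0.0373]
ee_rot: [-0.539, 0.842, -0.0, -0.0]
ft_force: [0.3, 0.4, -0.3]
opening: -0.0001
```

```bash
python3 look.py pics/e.png
```

```text
yang 155.21958195444543 pos [0.5482 0.0378 0.0373] r,t 0.04850804130481571 -0.014864588468745036 F [ 0.3  0.4 -0.3] q6 -2.7656793219057745
notch 0.86 [ 0.612 -0.054  0.014] 0.063 -65.6
notch 0.53 [0.519 0.377 0.001] 0.379 100.2
post 0.76 [ 0.635 -0.014  0.036] 0.052 -20.4
post 0.71 [0.53  0.409 0.022] 0.408 97.8
```

View pics/e.png

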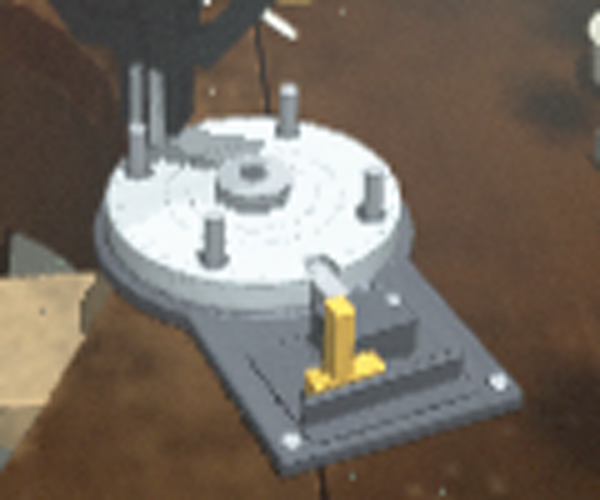

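The bolt nose now reaches into the plate at (322,268), where it was at (328,290). The force is near zero, so it has caught. I'll back off, lift, and move behind the keeper tab.

>>> {"api": "jog_arm", "payload": {
  "series": [
    {"dx":-0.008,"dy":0,"dz":0,"spin":0},
    {"dx":0,"dy":0,"dz":-0.03,"spin":0},
    {"dx":0,"dy":0,"dz":-0.04,"spin":0},
    {"dx":0,"dy":0,"dz":-0.03,"spin":8.3},
    {"dx":0,"dy":0,"dz":0,"spin":8.3},
    {"dx":0,"dy":0,"dz":0,"spin":8.3},
    {"dx":0,"dy":0,"dz":0,"spin":8.3},
    {"dx":0,"dy":0,"dz":0,"spin":8.3},
    {"dx":0.009,"dy":-0.04,"dz":0,"spin":0},
    {"dx":0.009,"dy":-0.04,"dz":0,"spin":0},
    {"dx":0.009,"dy":-0.04,"dz":0,"spin":0},
    {"dx":0.009,"dy":-0.043,"dz":0,"spin":0},
    {"dx":0,"dy":0,"dz":0,"spin":0},
    {"dx":0,"dy":0,"dz":0,"spin":0}
  ]
}}

```text
time: 9.6
position: [0.5844, -0.119, 0.1372]
ee_rot: [-0.204, 0.979, 0.0, -0.0]
ft_force: [-0.4, -0.8, -0.3]
opening: -0.0002
```

```bash
cat > k.py <<'E'
from h import *
import sys
s=r.state();q=s["ee_rot"];th=np.degrees(2*np.arctan2(q[1],q[0]))-90;print("yang",th%180,s["position"].round(4),s["ft_force"].round(1))
c=cams.capture("side");cr=c["color"][265:312,325:390]
h=cv2.cvtColor(c["color"],cv2.COLOR_RGB2HSV);m=(cv2.inRange(h,(15,110,110),(35,255,255))>0)
m[:265]=0;m[312:]=0;m[:,:325]=0;m[:,390:]=0
ys,xs=np.nonzero(m);top=ys.min()
if len(ys):
    sel=ys<top+3;uv=(xs[sel].mean(),ys[sel].mean());p=unproj(c,uv,.049)[0]
    a=np.radians(-66.3);d=p[:2]-[.586,.004];print("tab top",uv,p.round(4),"along",d@[np.cos(a),np.sin(a)],"side",d@[-np.sin(a),np.cos(a)],"n",len(ys))
cv2.imwrite(sys.argv[1],cv2.resize(c["color"][215:315,275:395,::-1],None,fx=5,fy=5,interpolation=cv2.INTER_CUBIC))
E
python3 k.py pics/f.png
```

```text
yang 113.57974097303742 [ 0.5844 -0.119   0.1372] [-0.4 -0.8 -0.3]
tab top (np.float64(342.3333333333333), np.float64(275.4166666666667)) [ 0.6089 -0.1085  0.049 ] along 0.11222330817058725 side -0.0242759757665667 n 147
```

>>> {"api": "jog_arm", "payload": {
  "series": [
    {"dx":0,"dy":0,"dz":0.04,"spin":0},
    {"dx":0,"dy":0,"dz":0.03,"spin":0},
    {"dx":0,"dy":0,"dz":0.02,"spin":0},
    {"dx":0,"dy":0,"dz":0.01,"spin":0},
    {"dx":0,"dy":0,"dz":0,"spin":0},
    {"dx":-0.004,"dy":0,"dz":0,"spin":0},
    {"dx":-0.004,"dy":0,"dz":0,"spin":0},
    {"dx":-0.002,"dy":0,"dz":0,"spin":0},
    {"dx":0,"dy":0,"dz":0,"spin":0}
  ]
}}

```text
time: 10.55
position: [0.5945, -0.1146, 0.0382]
ee_rot: [-0.206, 0.979, -0.001, 0.001]
ft_force: [-0.7, 0.0, 0.0]
opening: 0.0
```

```bash
python3 k.py pics/g.png
```

```text
yang 113.71996264802794 [ 0.5945 -0.1146  0.0382] [-0.7  0.   0. ]
tab top (np.float64(343.42857142857144), np.float64(275.42857142857144)) [ 0.6108 -0.1086  0.049 ] along 0.11310733206324405 side -0.022593684926956518 n 123
```

View pics/g.png

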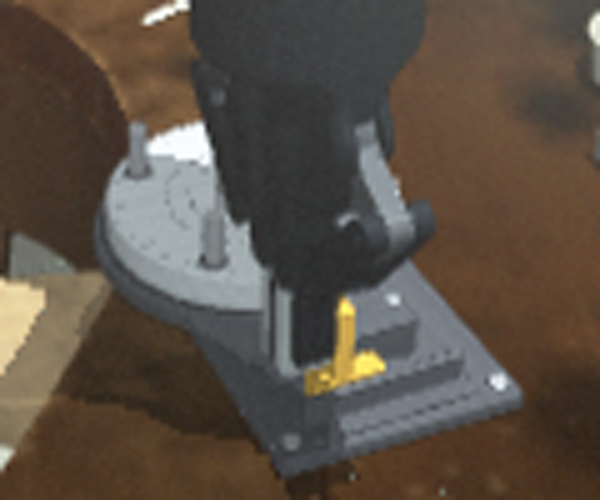

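>>> {"api": "jog_arm", "payload": {
  "series": [
    {"dx":-0.001,"dy":0,"dz":0,"spin":0},
    {"dx":-0.001,"dy":0,"dz":0,"spin":0},
    {"dx":-0.0015,"dy":0,"dz":0,"spin":0},
    {"dx":-0.0015,"dy":0,"dz":0,"spin":0},
    {"dx":-0.0015,"dy":0,"dz":0,"spin":0},
    {"dx":-0.0015,"dy":0,"dz":0,"spin":0},
    {"dx":-0.0015,"dy":0,"dz":0,"spin":0},
    {"dx":-0.0015,"dy":0,"dz":0,"spin":0},
    {"dx":-0.0015,"dy":0,"dz":0,"spin":0},
    {"dx":-0.0015,"dy":0,"dz":0,"spin":0},
    {"dx":-0.001,"dy":0,"dz":0,"spin":0},
    {"dx":0,"dy":0,"dz":0,"spin":0}
  ]
}}

```text
time: 11.8
position: [0.6074, -0.1084, 0.0373]
ee_rot: [-0.205, 0.979, -0.0, 0.0]
ft_force: [-0.9, -0.1, 1.1]
opening: -0.0001
```

```bash
python3 k.py pics/h.png
```

```text
yang 113.70166148340232 [ 0.6074 -0.1084  0.0373] [-0.9 -0.1  1.1]
tab top (np.float64(350.7142857142857), np.float64(274.14285714285717)) [ 0.6239 -0.1056  0.049 ] along 0.11560957801049655 side -0.009361513942070201 n 109
```

>>> {"api": "jog_arm", "payload": {
  "series": [
    {"dx":-0.001,"dy":0,"dz":0,"spin":0},
    {"dx":-0.001,"dy":0,"dz":0,"spin":0},
    {"dx":-0.001,"dy":0,"dz":0,"spin":0},
    {"dx":0,"dy":0,"dz":0,"spin":0}
  ]
}}

```text
time: 12.25
position: [0.6099, -0.1072, 0.0372]
ee_rot: [-0.205, 0.979, 0.0, -0.0]
ft_force: [-2.2, -3.0, 0.5]
opening: -0.0002
```

>>> {"api": "jog_arm", "payload": {
  "series": [
    {"dx":-0.0005,"dy":0,"dz":0,"spin":0},
    {"dx":-0.0005,"dy":0,"dz":0,"spin":0},
    {"dx":0,"dy":0,"dz":0,"spin":0}
  ]
}}

```text
time: 12.55
position: [0.6107, -0.1069, 0.0373]
ee_rot: [-0.205, 0.979, -0.0, -0.0]
ft_force: [-2.4, -1.5, -0.7]
opening: -0.0
```

>>> {"api": "jog_arm", "payload": {
  "series": [
    {"dx":-0.0005,"dy":0,"dz":0,"spin":0},
    {"dx":0,"dy":0,"dz":0,"spin":0}
  ]
}}

```text
time: 12.75
position: [0.6112, -0.1067, 0.0372]
ee_rot: [-0.205, 0.979, -0.0, -0.0]
ft_force: [-1.6, -3.0, -0.4]
opening: -0.0002
```

>>> {"api": "jog_arm", "payload": {
  "series": [
    {"dx":-0.0005,"dy":0,"dz":0,"spin":0},
    {"dx":-0.0005,"dy":0,"dz":0,"spin":0},
    {"dx":0,"dy":0,"dz":0,"spin":0}
  ]
}}

```text
time: 13.05
position: [0.6113, -0.1066, 0.0372]
ee_rot: [-0.205, 0.979, -0.0, -0.001]
ft_force: [-3.3, -3.8, 1.8]
opening: 0.0001
```

>>> {"api": "jog_arm", "payload": {
  "series": [
    {"dx":-0.0005,"dy":0,"dz":0,"spin":0},
    {"dx":0,"dy":0,"dz":0,"spin":0}
  ]
}}

```text
time: 13.25
position: [0.6114, -0.1066, 0.0372]
ee_rot: [-0.206, 0.979, -0.0, -0.001]
ft_force: [-4.5, -4.7, 3.2]
opening: -0.0
```

```bash
python3 k.py pics/i.png
```

```text
yang 113.72255337735925 [ 0.6114 -0.1066  0.0372] [-4.5 -4.7  3.2]
tab top (np.float64(352.7142857142857), np.float64(273.14285714285717)) [ 0.6278 -0.1029  0.049 ] along 0.1146859850244126 side -0.0047161632846460895 n 108
```

>>> {"api": "jog_arm", "payload": {
  "series": [
    {"dx":-0.0005,"dy":0,"dz":0,"spin":0},
    {"dx":-0.0005,"dy":0,"dz":0,"spin":0},
    {"dx":0,"dy":0,"dz":0,"spin":0},
    {"dx":0,"dy":0,"dz":0,"spin":0}
  ]
}}

```text
time: 13.7
position: [0.6114, -0.1065, 0.0372]
ee_rot: [-0.206, 0.979, -0.0, -0.002]
ft_force: [-7.4, -6.1, 4.5]
opening: -0.0
```

The finger stopped while the force rose to about 10 N, so the keeper is at its hard stop. I'll back off and lift clear.

>>> {"api": "jog_arm", "payload": {
  "series": [
    {"dx":0.004,"dy":0,"dz":0,"spin":0},
    {"dx":0.01,"dy":0,"dz":0,"spin":0},
    {"dx":0,"dy":0,"dz":-0.03,"spin":0},
    {"dx":0,"dy":0,"dz":-0.045,"spin":0},
    {"dx":0,"dy":0,"dz":-0.045,"spin":0},
    {"dx":0.04,"dy":0,"dz":-0.02,"spin":0},
    {"dx":0.04,"dy":0,"dz":0,"spin":0},
    {"dx":0,"dy":0,"dz":0,"spin":0},
    {"dx":0,"dy":0,"dz":0,"spin":0}
  ]
}}

```text
time: 14.6
position: [0.5269, -0.1435, 0.1776]
ee_rot: [-0.205, 0.979, 0.0, 0.001]
ft_force: [1.2, -0.1, 0.4]
opening: -0.0002
```

```bash
python3 k.py pics/j.png
```

```text
yang 113.62106268576997 [ 0.5269 -0.1435  0.1776] [ 1.2 -0.1  0.4]
tab top (np.float64(351.1875), np.float64(273.0625)) [ 0.6251 -0.1025  0.049 ] along 0.11328180931424042 side -0.006987395491171125 n 143
```

View pics/j.png

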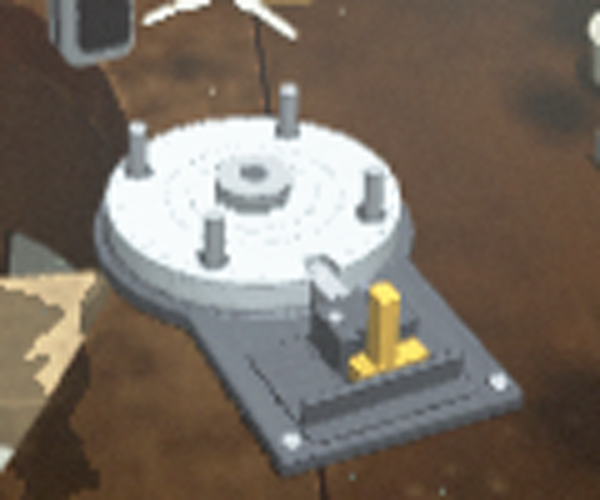

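The picture shows the bolt in the notch at (322,268) and the tab across at (384,290). Vision puts the shift at 17.3 mm from an unknown 0–4 mm start. I'll check the stop again with the finger 6 mm higher, well clear of the housing top.

>>> {"api": "jog_arm", "payload": {
  "series": [
    {"dx":-0.04,"dy":0,"dz":0,"spin":0},
    {"dx":-0.04,"dy":0,"dz":0.02,"spin":0},
    {"dx":0,"dy":0,"dz":0.04,"spin":0},
    {"dx":0,"dy":0,"dz":0.04,"spin":0},
    {"dx":0,"dy":0,"dz":0.034,"spin":0},
    {"dx":0,"dy":0,"dz":0,"spin":0},
    {"dx":-0.004,"dy":0,"dz":0,"spin":0},
    {"dx":-0.003,"dy":0,"dz":0,"spin":0},
    {"dx":-0.002,"dy":0,"dz":0,"spin":0},
    {"dx":-0.001,"dy":0,"dz":0,"spin":0},
    {"dx":0,"dy":0,"dz":0,"spin":0}
  ]
}}

```text
time: 15.75
position: [0.6107, -0.1074, 0.0445]
ee_rot: [-0.205, 0.979, -0.001, 0.001]
ft_force: [-0.4, -0.0, 0.0]
opening: -0.0003
```

>>> {"api": "jog_arm", "payload": {
  "series": [
    {"dx":-0.0005,"dy":0,"dz":0,"spin":0},
    {"dx":-0.0005,"dy":0,"dz":0,"spin":0},
    {"dx":-0.0005,"dy":0,"dz":0,"spin":0},
    {"dx":0,"dy":0,"dz":0,"spin":0}
  ]
}}

```text
time: 16.15
position: [0.6112, -0.1067, 0.0433]
ee_rot: [-0.205, 0.979, -0.0, -0.0]
ft_force: [0.5, -1.2, -0.2]
opening: 0.0002
```

>>> {"api": "jog_arm", "payload": {
  "series": [
    {"dx":-0.0005,"dy":0,"dz":0,"spin":0},
    {"dx":-0.0005,"dy":0,"dz":0,"spin":0},
    {"dx":0,"dy":0,"dz":0,"spin":0}
  ]
}}

```text
time: 16.45
position: [0.6113, -0.1066, 0.0432]
ee_rot: [-0.205, 0.979, -0.0, -0.001]
ft_force: [-3.6, -3.1, 2.0]
opening: -0.0003
```

>>> {"api": "jog_arm", "payload": {
  "series": [
    {"dx":-0.0005,"dy":0,"dz":0,"spin":0},
    {"dx":-0.0005,"dy":0,"dz":0,"spin":0},
    {"dx":-0.0005,"dy":0,"dz":0,"spin":0},
    {"dx":0,"dy":0,"dz":0,"spin":0},
    {"dx":0,"dy":0,"dz":0,"spin":0}
  ]
}}

```text
time: 16.95
position: [0.6115, -0.1065, 0.0432]
ee_rot: [-0.206, 0.979, -0.0, -0.002]
ft_force: [-7.4, -5.6, 5.1]
opening: 0.0004
```

>>> {"api": "jog_arm", "payload": {
  "series": [
    {"dx":0.005,"dy":0,"dz":0,"spin":0},
    {"dx":0.01,"dy":0,"dz":0,"spin":0},
    {"dx":0,"dy":0,"dz":-0.03,"spin":0},
    {"dx":0,"dy":0,"dz":-0.045,"spin":0},
    {"dx":0,"dy":0,"dz":-0.045,"spin":0},
    {"dx":0.04,"dy":0,"dz":-0.02,"spin":0},
    {"dx":0.04,"dy":0,"dz":0,"spin":0},
    {"dx":0,"dy":0,"dz":0,"spin":0},
    {"dx":0,"dy":0,"dz":0,"spin":0}
  ]
}}

```text
time: 17.85
position: [0.526, -0.144, 0.1836]
ee_rot: [-0.205, 0.979, 0.0, 0.001]
ft_force: [0.6, -0.6, 0.6]
opening: 0.0003
```

```bash
python3 k.py pics/k.png; python3 look.py pics/l.png
```

```text
yang 113.61577862224993 [ 0.526  -0.144   0.1836] [ 0.6 -0.6  0.6]
tab top (np.float64(351.1875), np.float64(273.0625)) [ 0.6251 -0.1025  0.049 ] along 0.11328180931424042 side -0.006987395491171125 n 144
yang 113.65604306781154 pos [ 0.5269 -0.1439  0.1834] r,t -0.11176732677119362 0.11350185714083212 F [ 0.4  0.1 -0.5] q6 -2.3774645610355507
notch 0.8 [ 0.614 -0.053  0.016] 0.063 -64.0
post 0.63 [ 0.635 -0.013  0.039] 0.052 -19.1
```

The stop is the same at both heights and the tab hasn't moved since, so the keeper is fully across. Signing off.

```bash
python3 -c "
from h import *
print(workorder.sign_off())"
```

```text
the job is handed in; nothing more can be done
None
```

I turned the plate about 97° anticlockwise by pushing one post with the closed fingers, until the bolt dropped into the notch. I then pushed the brass keeper across to its stop, backed off, lifted clear and handed the job in at about 18 s of the 58 s allowed. The hand-in gives no verdict, so the result rests on my own checks.

- **Bolt:** the last picture shows the bolt nose inside the notch, and the force was near zero when it caught. I had no direct reading of the bolt's travel.
- **Forces:** the highest force seen at the end of any move was about 10 N, on the keeper, against a limit of 25 N. It was about 2 N while pushing the post. Forces during a move are not reported.
- **Keeper:** it stopped at the same place in two pushes at different finger heights, with the force rising and no further movement. That is what a hard stop would show.
- **Disagreement on keeper travel:** the side camera measured only 17.3 mm of movement, from a start somewhere between 0 and 4 mm. It put the tab 7 mm back from the bolt line, where a full stroke would give 4 mm. The finger's stop position was also 2–3 mm off in the same direction, so I took this as a calibration and bolt-line offset.
- **Notch angle:** the final estimate was −64°, against my bolt-line estimate of −66.5°, which is within measuring error.

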